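# Start up the dust extraction before sawing

## Robot

A 6-joint arm with a two-finger parallel gripper is mounted at the origin on the work surface. World frame = base frame: x ahead of the robot, y to its left, z up, the work surface at z = 0. Lengths are in mm, angles in degrees, forces in N, time in s.
With the tool pointing down it reaches from about 350 to 875 mm from the base axis. Payload 4.2 kg.
Tool frame: the origin (TCP) lies on the centre line of the jaws, within the pads' length; the fingertips stand 14 mm ahead of it and the grasp point (between the pads) lies 5 mm behind it; z points along the fingers, x is the direction in which the jaws open and shut, and the axes are right-handed (so a half turn about z gives the same grasp; the last joint's range is limited). The gripper opens to 87 mm and grips with 3 to 60 N. Pads are 19 mm wide; open, the fingers measure 117 mm over their backs; the gripper's body (75 mm by 190 mm) begins 51 mm behind the grasp point.
Start: joints at [-53.022, 22.042, 0.453, 0, -68.411, -14.817], TCP at [235.78, -578.798, 236.55] pointing down, gripper open.
Joint ranges: [-179.83, 179.83], [-69.29, 118.12], [-61.27, 80.66], [-181.25, 117.63], [-171.15, -9.14], [-177.46, 177.46]. Speed limits (degrees/s): [159.86, 159.86, 180, 180, 180, 180].

## Interface

Orientations are given as [roll, pitch, yaw] about the fixed x, y, z axes, in that order (R = Rz(yaw) Ry(pitch) Rx(roll)).
In Python, from bench import bot, optics gives the robot as it stands. The module is installed in compiled form; this text tells all that it offers.
- The arm moves only by the tool move_arm, never from a script. Its arguments are lists of equal length, an entry for each row: "slide": the shift along the tool's x, y, z in cm, a list of three; "delta_rot": the turn, a rotation vector about the tool's x, y, z in degrees, a list of three; "jaw": the closure in counts, from 0 (fully open) to 255 (shut). In form: {"slide": [[tx, ty, tz], ...], "delta_rot": [[wx, wy, wz], ...], "jaw": [jaw, ...]}. A call has 1 to 20 rows; each row is the pose to reach, as a shift and turn from the pose commanded when the call began, along the tool's axes at that moment; what a row does not reach only later rows make up. A row lasts 1/8 s, in which the tool goes at most 62.5 mm and 10.7 degrees, less where a joint would pass 70% of its speed; a pose out of reach is approached as far as the arm can. A call with a gripper value outside its range is refused whole. The fingers move at their own pace and stop on an object; "force" is the grip in N (left out, the last holds). Time passes only in rows, so rows that repeat a pose let the fingers close. It gives the time, the measured TCP pose, the force and the opening at its end, in the units of the state.
- bot.sense(): the state, without advancing time (a new reading comes with each control period).
- optics.snapshot(name): name is "scene" or "top" or "wrist"; returns a dict with "img" (384x512x3 uint8, red, green, blue), "fx", "fy", "cx", "cy" (pixels), "position" and "attitude" of the camera in the world. Camera axes: x right, y down, z forward; pixel columns grow to the right and rows downward; lengths in mm; the calibration is good to about 2 mm. A picture is of the moment at which its call begins. There is no depth.
- bot.job_done(): hands the job in, once; it reports no verdict.
The state is a dict: "t": time; "joints": joint angles; "joint_vel": joint speeds; "joint_torque": joint torques, N m; "position": TCP position; "tool_rot": TCP orientation; "wrist_force": force on the tool from outside, world axes, zero at the start; "moment": the same for the moment, N m; "finger_gap": finger opening in mm.
Only numpy, scipy, OpenCV 4.12 (cv2) and the standard library are available. Lean on these libraries where they do the work, as an engineer would, in place of code of your own. Each camera call takes 0.05 s, during which the arm holds its last target.

## Task

Get the dust extraction running before the saw is used: on the grey control console, tip the rocker over by pressing its raised end fully down, then press the round key fully in, and last press the square key fully in. All three stay as they are pushed. Leave the oblong key alone, and do not pick up or shift anything that lies on the bench.

Things in the scene. Friction and masses are not known exactly. Their poses are not given: they have to be found in the camera images.
- console: grey control console fixed to the bench, 150 (x) by 360 (y) mm and 50 mm high, origin at the centre of its underside, z up. Along its y axis, 80 mm apart (at y = -120, -40, 40, 120 mm, x = 0), sit four white controls on black bezels 6 mm high: a rocker, a round key, a square key and an oblong key, in an order that changes. The console's position and yaw change too; the controls turn with it
- rocker (a joint): angle of the rocker, a flat white plate 66 mm long (console x) by 36 mm wide and 6 mm thick on a pivot across its middle, 68 mm above the bench. About 0 (0 to 0.08 at the start) = off: the end away from the robot (console +x) is up, by 14 degrees. 0.5 = fully over: that end is down by 14 degrees. It turns by a downward push of about 4 N on the raised end, and stays where it is left
- rocker_raised (a point): point on the rocker's upper face, on its centre line, 24 mm from the pivot towards the raised (console +x) end: where to press, straight down. About 77 mm above the bench when off; it goes down with the rocker, by about 12 mm. Its x and y axes are those of the console when the rocker reads 0
- round_key (a joint): travel of the round key in m, 0 (out; up to 0.0015 at the start) to 0.008 (fully in, against a firm stop). Latching: pushed in with about 4 N, it stays where it is left
- round_key_top (a point): centre of the top face of the round key, a white cylinder 38 mm in diameter; 72 mm above the bench when out, 64 mm when fully in (then still 8 mm above its bezel). Its axes are the console's
- square_key (a joint): travel of the square key in m, like the round key: 0 out (up to 0.0015 at the start), 0.008 fully in, about 4 N, stays
- square_key_top (a point): centre of the top face of the square key, 36 by 36 mm; 72 mm above the bench when out, 64 mm when fully in. Its axes are the console's
- oblong_key (a joint): travel of the oblong key in m, same range and latching; not to be pressed
- oblong_key_top (a point): centre of the top face of the oblong key, 52 mm (console x) by 16 mm (console y), 72 mm above the bench; not to be pressed
- jigsaw: dark blue jigsaw standing loose on its steel foot, about 215 mm long (its x), 75 mm wide, 187 mm high, 2 kg, at the console's -y side, its origin under its foot. Leave it alone
- folding_rule: folded wooden rule lying loose beyond the console, 220 mm (its x) by 31 mm, 16 mm high, origin at the centre of its underside. Leave it alone
- jar: small closed jar, 64 mm in diameter, 85 mm high, standing loose at the console's +y side, origin at the centre of its underside. Leave it alone
- offcut: plywood offcut lying loose on the robot's side of the console, 50 (its x) by 140 mm, 22 mm high, origin at the centre of its underside. Leave it alone

How it is judged (in metres and radians):
On the way, in this order (a step that is already met when the one before it is completed fails the run):
1. the rocker is tipped over (value of joint rocker above 0.4 rad), for 0.2 s.
2. the round key is pressed in (value of joint round_key above 0.006 m), for 0.2 s.
3. the square key is pressed in (value of joint square_key above 0.006 m), for 0.2 s.
At the end, for the whole second after the job is handed in: The rocker stands over by more than 0.40 of its 0.50 rad, the round and the square key are in by more than 6 of their 8 mm, the oblong key is in by less than 3 mm, and the jigsaw, rule, jar and offcut lie at rest within 20 mm of where they were (value of joint rocker above 0.4 rad and value of joint each of round_key, square_key above 0.006 m and value of joint oblong_key below 0.003 m and distance of each of jigsaw, folding_rule, jar, offcut from where it was at the start of the episode below 0.02 m and linear speed of each of jigsaw, folding_rule, jar, offcut below 0.02 m/s); the robot touches nothing.
It fails at once if the round key is pressed before the rocker is over (value of joint round_key above 0.003 m and value of joint rocker below 0.35 rad).
It fails at once if the square key is pressed before the rocker is over and the round key is in (value of joint square_key above 0.003 m and (value of joint rocker below 0.35 rad or value of joint round_key below 0.005 m)).
It fails at once if the oblong key is pressed (value of joint oblong_key above 0.003 m).
It fails at once if a thing lying on the bench is shifted by more than 20 mm (distance of any of jigsaw, folding_rule, jar, offcut from where it was at the start of the episode above 0.02 m).
It fails at once if a thing lying on the bench is lifted or tipped over (height (world z) of any of jigsaw, folding_rule, jar, offcut above 0.01 m or angle between any of jigsaw, folding_rule, jar, offcut's own z axis and vertical above 0.3 rad).
It also fails if it takes over 48 s, if anything falls off the work surface, if the arm or the gripper's body presses on something with over 40 N, if the wrist force passes 120 N, or if a joint passes its speed limit or range.

## Working session

There is one attempt and no reset: what is moved stays moved. The work goes in short steps, Python scripts to look and compute and a tool call to move; the robot and the scene stay as the last step left them, time stands still between calls to the robot, and variables do not carry over. Pictures are saved under pics/ and viewed, and the job is handed in when it is done.

Besides the shell and the picture viewer there is one more tool, called after "Request:" as a command line: name --argument value ..., lists and objects as JSON in quotes. move_arm: Moves the arm, as the interface text tells. Its arguments: {"type":"object","properties":{"slide":{"type":"array"},"delta_rot":{"type":"array"},"jaw":{"type":"array"},"force":{"type":"number"}},"required":["slide","delta_rot","jaw"]}

```bash
mkdir -p pics
python3 - <<'E'
from bench import bot, optics
import cv2
s=bot.sense(); print(s)
for n in ("scene","top"):
    d=optics.snapshot(n); cv2.imwrite(f"pics/{n}0.png",d["img"][:,:,::-1]); print(n,{k:v for k,v in d.items() if k!="img"})
E
```

```text
{'t': 0.0, 'joints': array([-5.30225809e+01,  2.20906295e+01,  3.79247441e-01, -3.01066184e-02,
       -6.84117385e+01, -1.48162513e+01]), 'joint_vel': array([-0.01336984, -0.1111717 , -0.02180661, -0.04917929, -0.07627289,
        0.01288907]), 'joint_torque': array([ 7.47900208e-05, -3.90663207e+01,  1.87405944e+01,  4.21999902e+00,
        1.09414832e-02, -1.99433607e-04]), 'position': array([ 235.55661901, -578.28210489,  235.45443979]), 'tool_rot': array([-1.79995556e+02, -1.26182228e-01,  1.12150056e+02]), 'wrist_force': array([ 0.04798916, -0.45008915, -0.41191157]), 'moment': array([-0.03400303,  0.02041287,  0.02048234]), 'finger_gap': 87.31092978843131}
scene {'fx': 423.1774080849035, 'fy': 423.1774080849035, 'cx': 258.50658517984317, 'cy': 184.99194653180552, 'position': array([1439.54830608,  123.70873444,  688.24184146]), 'attitude': array([-123.49752902,   -0.16355618,   97.48342786])}
top {'fx': 408.20332661323573, 'fy': 408.20332661323573, 'cx': 247.1305472861068, 'cy': 197.67193134783645, 'position': array([ 405.82498148,    8.73894411, 1197.38403067]), 'attitude': array([-172.61470837,   -0.50142193,  -91.20400516])}
```

View pics/top0.png

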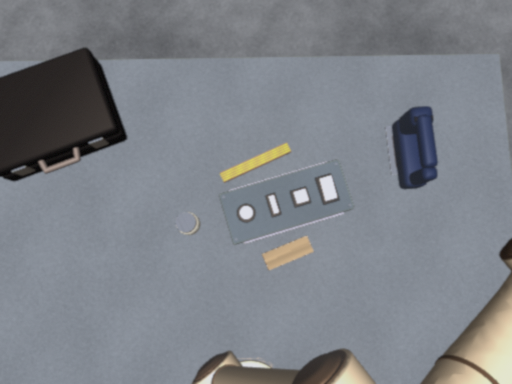

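View pics/scene0.png

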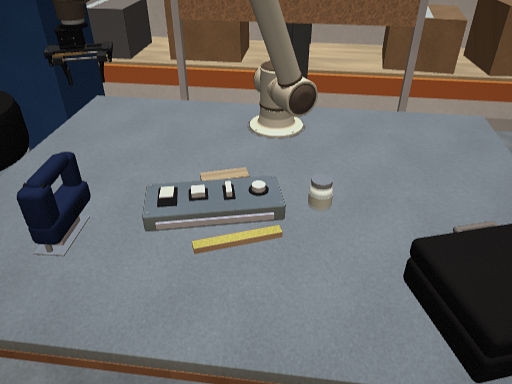

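The top view shows, from left (+y) to right: round key at (246,213), oblong (274,204), square (300,196) and rocker (328,188). Next I fit the console pose.

```bash
cat > h.py <<'E'
import numpy as np, cv2
from scipy.spatial.transform import Rotation as R
def rot(a): return R.from_euler('xyz',a,degrees=True).as_matrix()
def ray(d,u,v,z):
    r=rot(d['attitude'])@np.array([(u-d['cx'])/d['fx'],(v-d['cy'])/d['fy'],1]); p=np.array(d['position'])
    return p+r*(z-p[2])/r[2]
def proj(d,P):
    c=rot(d['attitude']).T@(np.asarray(P,float)-d['position']); return np.array([d['fx']*c[0]/c[2]+d['cx'],d['fy']*c[1]/c[2]+d['cy']])
def blobs(img,box,thr=200,mn=25):
    x0,y0,x1,y1=box; m=(img[y0:y1,x0:x1].min(2)>thr).astype(np.uint8)
    n,l,s,c=cv2.connectedComponentsWithStats(m)
    return [(c[i]+[x0,y0],s[i]) for i in range(1,n) if s[i][4]>=mn]
E
python3 - <<'E'
from bench import optics
from h import *
for n,box in (("top",(225,165,348,235)),("scene",(150,175,280,212))):
    d=optics.snapshot(n)
    for thr in (170,200):
      print(n,thr)
      for c,s in blobs(d['img'],box,thr): print(c.round(1),s, ray(d,*c,71).round(1))
    x0,y0,x1,y1=box
    cv2.imwrite(f"pics/{n}1.png",cv2.resize(d['img'][y0:y1,x0:x1,::-1],None,fx=6,fy=6,interpolation=cv2.INTER_NEAREST))
E
```

```text
top 170
[328.  187.6] [ 95  11  17  25 287] [ 575.5 -230.9   71. ]
[300.8 195.7] [ 69  24  15  14 153] [ 554.2 -153.8   71. ]
[273.3 203.7] [44 30 10 18 98] [533.3 -76.6  71. ]
[245.8 212.1] [ 15  41  13  13 138] [5.114e+02 2.000e-01 7.100e+01]
top 200
[327.9 187.7] [ 95  11  16  24 248] [ 575.3 -230.5   71. ]
[300.7 195.8] [ 69  25  14  13 130] [ 553.7 -153.7   71. ]
[273.3 203.8] [44 31  9 17 73] [533.1 -76.5  71. ]
[245.8 212.3] [ 15  42  12  12 114] [5.109e+02 5.000e-01 7.100e+01]
scene 170
[258.1 183.7] [102   5  13   8  83] [508.8   2.1  71. ]
[228. 186.] [75  6  7 11 63] [530.2 -75.   71. ]
[166.4 191.2] [  9  11  15  11 139] [ 575.4 -227.9   71. ]
[197.4 188.6] [ 41  10  14   9 112] [ 553.1 -151.6   71. ]
scene 200
[228.1 185.9] [75  6  7 11 53] [529.9 -74.9  71. ]
[258.1 183.8] [102   6  13   7  71] [509.3   2.2  71. ]
[197.3 188.6] [41 10 14  8 91] [ 552.9 -152.    71. ]
[166.4 191.1] [  9  12  15  10 116] [ 575.1 -228.1   71. ]
```

View pics/top1.png

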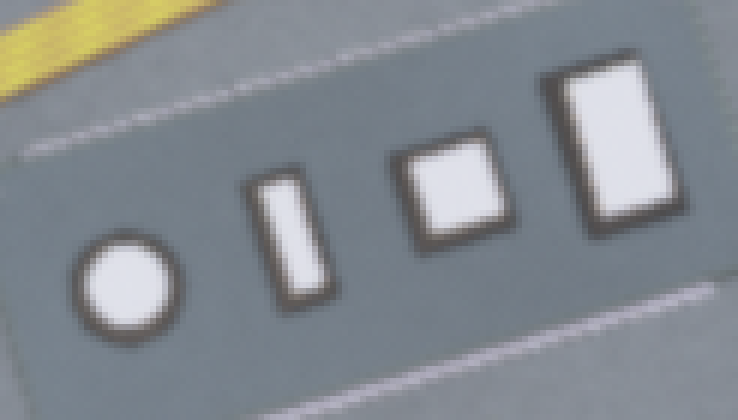

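View pics/scene1.png

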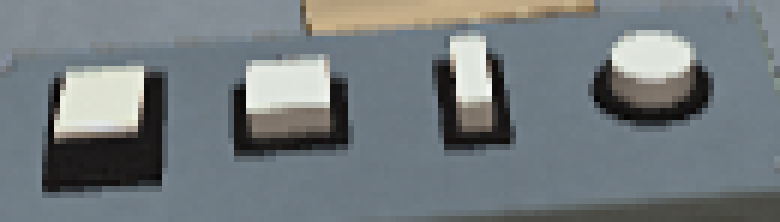

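Run:
```python
from bench import optics,bot
from h import *
d=optics.snapshot("top");e=optics.snapshot("scene")
for z in (0,100,187):
  print(z,[ray(d,*p,z).round(0) for p in ((394,120),(400,187),(437,187),(432,107))])
print("foot scene",[ray(e,*p,0).round(0) for p in ((33,250),(65,255),(89,217))])
a=np.radians(15.6); cx=np.array([np.cos(a),np.sin(a)]); print("press",np.array([575,-229.5])+20*cx)
s=bot.sense(); T=rot(s['tool_rot']); print(T.round(3))
tz=14
for n,p in (("rock",[575+20*cx[0],-229.5+20*cx[1],110]),("round",[510.3,1,110]),("sq",[553.5,-153,110])):
  print(n,(T.T@(np.array(p)-s['position'])/10).round(2))
# verify projections
for n,p in (("rockpiv",[575,-229.5,71]),("round",[510.3,1.2,72]),("sq",[553.5,-152.8,72])): print(n,proj(d,p).round(1),proj(e,p).round(1))
```

```text
0 [array([ 790., -457.,    0.]), array([ 584., -461.,    0.]), array([ 582., -571.,    0.]), array([ 829., -576.,    0.])]
100 [array([ 758., -418.,  100.]), array([ 569., -422.,  100.]), array([ 567., -523.,  100.]), array([ 794., -527.,  100.])]
187 [array([ 730., -384.,  187.]), array([ 556., -387.,  187.]), array([ 554., -481.,  187.]), array([ 763., -485.,  187.])]
foot scene [array([ 759., -506.,    0.]), array([ 765., -422.,    0.]), array([ 620., -433.,    0.])]
press [ 594.26325134 -224.12160359]
[[-0.377  0.926 -0.   ]
 [ 0.926  0.377  0.001]
 [ 0.001 -0.    -1.   ]]
rock [19.3  46.58 12.63]
round [43.31 47.3  12.65]
sq [27.42 45.49 12.63]
rockpiv [327.5 187.8] [165.9 191.1]
round [245.5 212.5] [257.7 183.7]
sq [300.5 195.9] [196.9 188.4]
```

Request:
move_arm --slide '[[6, 0, 0], [12, 2, 0], [18, 6, 0], [19.3, 12, 0], [19.3, 18, 0], [19.3, 24, 0], [19.3, 30, 0], [19.3, 36, 0], [19.3, 42, 0], [19.3, 46.6, 0], [19.3, 46.6, 4], [19.3, 46.6, 8], [19.3, 46.6, 11], [19.3, 46.6, 11], [19.3, 46.6, 11], [19.3, 46.6, 11]]' --delta_rot '[[0, 0, 0], [0, 0, 0], [0, 0, 0], [0, 0, 6.5], [0, 0, 6.5], [0, 0, 6.5], [0, 0, 6.5], [0, 0, 6.5], [0, 0, 6.5], [0, 0, 6.5], [0, 0, 6.5], [0, 0, 6.5], [0, 0, 6.5], [0, 0, 6.5], [0, 0, 6.5], [0, 0, 6.5]]' --jaw '[255, 255, 255, 255, 255, 255, 255, 255, 255, 255, 255, 255, 255, 255, 255, 255]'

```text
t: 2.3
position: [595.6, -224.5, 128.6]
tool_rot: [179.8, 0.1, 105.7]
wrist_force: [0.5, 0.3, -0.2]
finger_gap: 0.6
```

Run:
```python
from bench import optics,bot
import cv2
s=bot.sense(); print(s['t'],s['position'],s['tool_rot'],s['finger_gap'],s['wrist_force'])
d=optics.snapshot("scene"); cv2.imwrite("pics/s2.png",cv2.resize(d['img'][60:260,90:350,::-1],None,fx=3,fy=3))
d=optics.snapshot("wrist"); cv2.imwrite("pics/w2.png",d['img'][:,:,::-1])
```

```text
2.3 [ 595.58228739 -224.54045473  128.5684358 ] [1.79816050e+02 9.34318255e-02 1.05667178e+02] 0.5684072818718224 [ 0.54041643  0.25888965 -0.20562193]
```

View pics/s2.png

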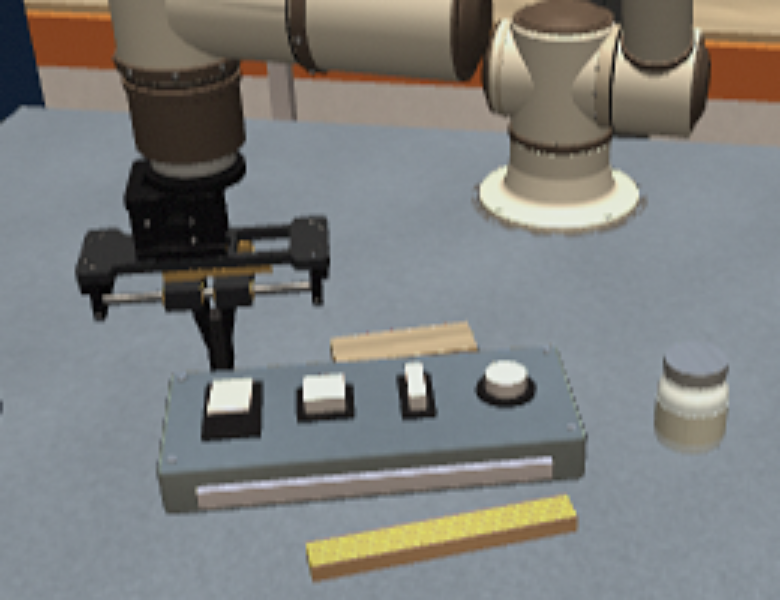

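View pics/w2.png

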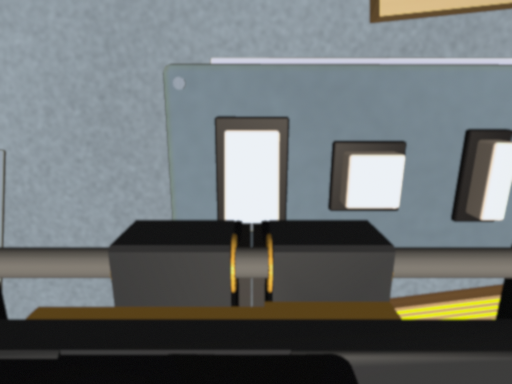

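The fingertips are centred on the rocker's far half, with shut tips at z≈115. Now I press down.

Request:
move_arm --slide '[[0, 0, 1.5], [0, 0, 3], [0, 0, 3.5], [0, 0, 3.9], [0, 0, 4.2], [0, 0, 4.5], [0, 0, 4.7], [0, 0, 4.8], [0, 0, 4.8], [0, 0, 4.8]]' --delta_rot '[[0, 0, 0], [0, 0, 0], [0, 0, 0], [0, 0, 0], [0, 0, 0], [0, 0, 0], [0, 0, 0], [0, 0, 0], [0, 0, 0], [0, 0, 0]]' --jaw '[255, 255, 255, 255, 255, 255, 255, 255, 255, 255]'

```text
t: 3.65
position: [595.2, -224.1, 81.9]
tool_rot: [179.9, 0.1, 105.7]
wrist_force: [-4.7, 5.2, 15.4]
finger_gap: 0.6
```

Request:
move_arm --slide '[[0, 0, 0.1], [0, 0, 0.2], [0, 0, 0.2], [0, 0, 0.2]]' --delta_rot '[[0, 0, 0], [0, 0, 0], [0, 0, 0], [0, 0, 0]]' --jaw '[255, 255, 255, 255]'

```text
t: 4.15
position: [595.2, -224.1, 81.7]
tool_rot: [179.9, 0.1, 105.8]
wrist_force: [-6.7, 7.7, 22.9]
finger_gap: 0.6
```

Run:
```python
from bench import optics,bot
import cv2
d=optics.snapshot("scene"); cv2.imwrite("pics/s3.png",cv2.resize(d['img'][150:220,130:290,::-1],None,fx=5,fy=5))
```

```text
(no output)
```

View pics/s3.png

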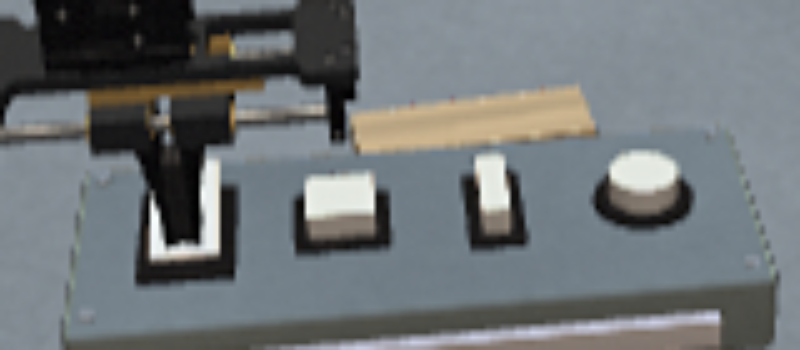

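Request:
move_arm --slide '[[0, 0, -1.5], [0, 0, -3.5], [0, 0, -5], [6, -0.5, -5], [12, -1, -5], [18, -1.6, -5], [24, -2.1, -5], [24, -2.1, -5], [24, -2.1, -3], [24, -2.1, -2.5], [24, -2.1, -2.5]]' --delta_rot '[[0, 0, 0], [0, 0, 0], [0, 0, 0], [0, 0, 0], [0, 0, 0], [0, 0, 0], [0, 0, 0], [0, 0, 0], [0, 0, 0], [0, 0, 0], [0, 0, 0]]' --jaw '[255, 255, 255, 255, 255, 255, 255, 255, 255, 255, 255]'

```text
t: 5.58
position: [509.7, 0.4, 101.3]
tool_rot: [-180.0, 0.0, 105.6]
wrist_force: [0.5, -0.5, 0.2]
finger_gap: 0.2
```

Run:
```python
from bench import optics,bot
import cv2
d=optics.snapshot("scene"); cv2.imwrite("pics/s4.png",cv2.resize(d['img'][150:220,130:290,::-1],None,fx=5,fy=5))
```

```text
(no output)
```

View pics/s4.png

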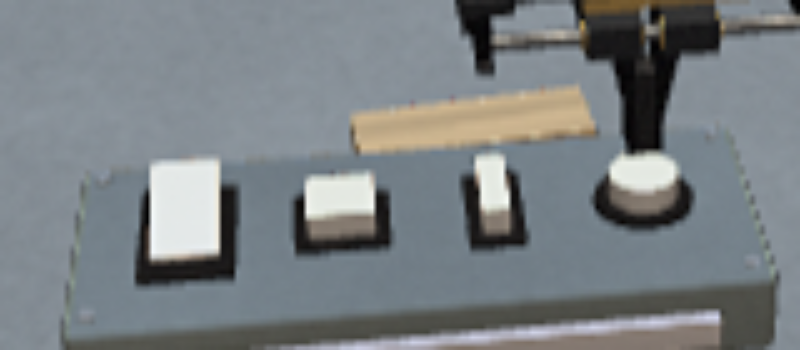

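The rocker stays over, tilted towards the camera. The tip is above the round key at (643,150) in the crop, so I press it now.

Request:
move_arm --slide '[[0, 0, 0.8], [0, 0, 1.3], [0, 0, 1.7], [0, 0, 2], [0, 0, 2.3], [0, 0, 2.5], [0, 0, 2.6], [0, 0, 2.6], [0, 0, 2.6]]' --delta_rot '[[0, 0, 0], [0, 0, 0], [0, 0, 0], [0, 0, 0], [0, 0, 0], [0, 0, 0], [0, 0, 0], [0, 0, 0], [0, 0, 0]]' --jaw '[255, 255, 255, 255, 255, 255, 255, 255, 255]'

```text
t: 6.75
position: [509.5, 1.0, 78.0]
tool_rot: [180.0, 0.0, 105.7]
wrist_force: [-6.8, -0.3, 19.8]
finger_gap: 0.2
```

Request:
move_arm --slide '[[0, 0, -1.5], [0, 0, -3.5], [0, 0, -5], [-6, 0, -5], [-12, 0.1, -5], [-16, 0.1, -5], [-16, 0.1, -5], [-16, 0.1, -3], [-16, 0.1, -2.5], [-16, 0.1, -2.5]]' --delta_rot '[[0, 0, 0], [0, 0, 0], [0, 0, 0], [0, 0, 0], [0, 0, 0], [0, 0, 0], [0, 0, 0], [0, 0, 0], [0, 0, 0], [0, 0, 0]]' --jaw '[255, 255, 255, 255, 255, 255, 255, 255, 255, 255]'

```text
t: 8.0
position: [553.6, -152.0, 100.5]
tool_rot: [-180.0, -0.0, 105.7]
wrist_force: [-0.2, -0.2, 0.4]
finger_gap: 0.5
```

Run:
```python
from bench import optics,bot
import cv2
d=optics.snapshot("scene"); cv2.imwrite("pics/s5.png",cv2.resize(d['img'][150:220,130:290,::-1],None,fx=5,fy=5))
```

```text
(no output)
```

View pics/s5.png

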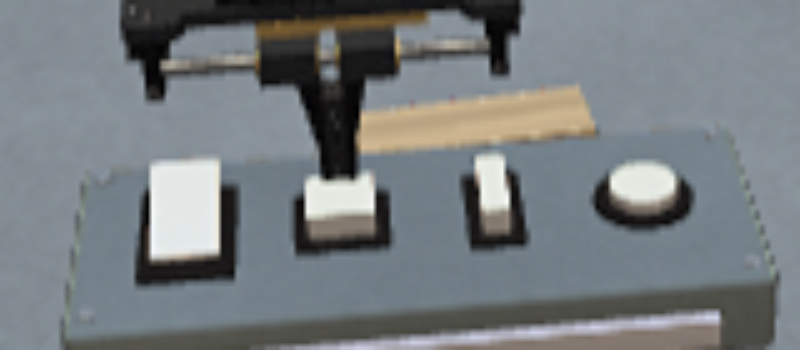

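The round key is in: its visible side at (643,200) has shortened. The tip is over the square key, so I press it now.

Request:
move_arm --slide '[[0, 0, 0.8], [0, 0, 1.3], [0, 0, 1.7], [0, 0, 2], [0, 0, 2.3], [0, 0, 2.5], [0, 0, 2.6], [0, 0, 2.6], [0, 0, 2.6]]' --delta_rot '[[0, 0, 0], [0, 0, 0], [0, 0, 0], [0, 0, 0], [0, 0, 0], [0, 0, 0], [0, 0, 0], [0, 0, 0], [0, 0, 0]]' --jaw '[255, 255, 255, 255, 255, 255, 255, 255, 255]'

```text
t: 9.18
position: [553.7, -152.6, 78.0]
tool_rot: [180.0, 0.1, 105.7]
wrist_force: [-7.9, 4.6, 22.2]
finger_gap: 0.9
```

Request:
move_arm --slide '[[0, 0, -1.5], [0, 0, -4], [0, 0, -8], [0, 0, -12], [0, 0, -12], [0, 0, -12]]' --delta_rot '[[0, 0, 0], [0, 0, 0], [0, 0, 0], [0, 0, 0], [0, 0, 0], [0, 0, 0]]' --jaw '[255, 255, 255, 255, 255, 255]'

```text
t: 9.93
position: [553.2, -152.6, 193.7]
tool_rot: [-180.0, -0.0, 105.6]
wrist_force: [-0.5, 0.2, 0.3]
finger_gap: 0.3
```

Run:
```python
from bench import optics,bot
import cv2
d=optics.snapshot("scene"); cv2.imwrite("pics/s6.png",cv2.resize(d['img'][140:260,10:350,::-1],None,fx=2.3,fy=2.3))
cv2.imwrite("pics/s7.png",cv2.resize(d['img'][150:220,130:290,::-1],None,fx=5,fy=5))
```

```text
(no output)
```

View pics/s6.png

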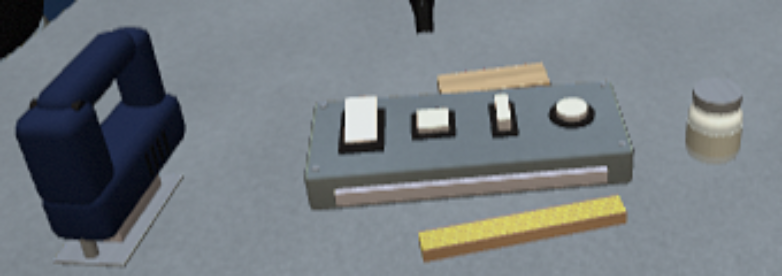

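View pics/s7.png

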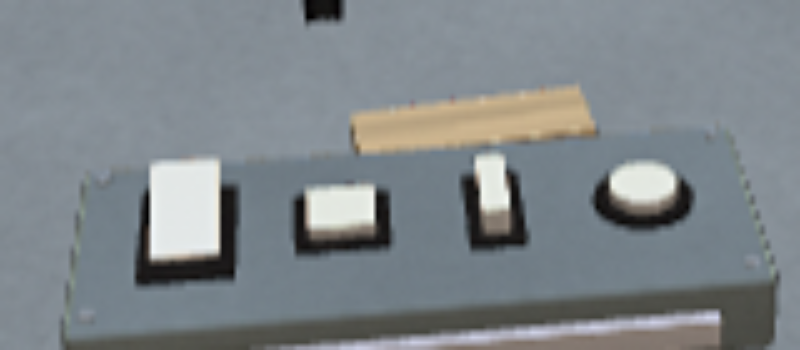

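The rocker is over, the round and square keys are down, the oblong key is still up, and the loose things have not moved. The arm is clear, so I hand the job in.

```bash
python3 -c "
from bench import bot
print(bot.job_done())"
```

```text
the job is handed in; nothing more can be done
None
```

The rocker is tipped over and the round and square keys are pressed in, in that order. The job is handed in with the arm clear at about t = 10 s; no verdict was reported.

- **Rocker:** pushed down with the shut fingertips until it met a firm stop at 23 N. The last 2 mm of commanded travel moved it only 0.2 mm, and the picture shows it stayed over.
- **Round key:** the tip stopped at 64 mm above the bench under 20 N, which is the height given for fully in.
- **Square key:** the tip stopped at 64 mm under 22 N, also fully in.
- **Last picture:** the oblong key is still up, and the jigsaw, rule, jar and offcut appear where they were, judged by eye only. The wrist force was about 0 after the arm backed off.

The two cameras differed by 2–3 mm on the control positions, so I used averages. No check failed.

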